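# Sort the checked spice boxes: green under the shelf, red to the tray

## Task

Sort the three spice boxes by their tags: slide each green-tagged box into a bay of its own under the low plywood shelf, pushed fully home with its tag end sticking out, and lay the red-tagged box flat, right side up, on the floor of the red-marked tray. Set the boxes down without dropping or throwing them, let go of them, and leave the tumbler, the jar, the crock and the scoop where they are.

Things in the scene. Friction and masses are not known exactly. Their poses are not given: they have to be found in the camera images.
- green_box_a: closed wooden spice box, 120 long (x) x 44 wide (y) x 50 high mm, about 0.2 kg, lying flat on the worktop; origin at the centre of its underside, z up. Its green tag is a 34 mm square on the lid, centred 38 mm from the middle towards the -x end (the tag end, which also has a green patch on its end face)
- green_box_a_tag (a point): centre of the green tag on the lid of green_box_a: 38 mm from the box's middle towards its tag end (-x), 50 mm above its underside
- green_box_b: closed wooden spice box, 120 long (x) x 44 wide (y) x 50 high mm, about 0.2 kg, lying flat on the worktop; origin at the centre of its underside, z up. Its green tag is a 34 mm square on the lid, centred 38 mm from the middle towards the -x end (the tag end, which also has a green patch on its end face)
- green_box_b_tag (a point): centre of the green tag on the lid of green_box_b: 38 mm from the box's middle towards its tag end (-x), 50 mm above its underside
- red_box: closed wooden spice box, 120 long (x) x 44 wide (y) x 50 high mm, about 0.2 kg, lying flat on the worktop; origin at the centre of its underside, z up. Its red tag is a 34 mm square on the lid, centred 38 mm from the middle towards the -x end (the tag end, which also has a red patch on its end face)
- shelf: fixed low plywood shelf, 160 deep (x) x 173 wide (y) x 69 mm high, green strip along its top near the front; origin on the worktop midway between its two bays. The front, x = -10 mm, faces the robot; rear x = +150 mm. The 12 mm roof has its underside 57 mm high; under it are two bays open at the front, 54 mm wide, 95 mm apart between centres, walls 12 mm, floored by the worktop
- bay_left (a point): home position of the +y bay, at y = +47.5 mm in the shelf's frame, on the worktop, 10 mm inside the front; the stop is 72 mm inside the front. A box pushed home has its underside centre here (within 2 mm), sticks out 48 to 50 mm, its tag end pointing to this frame's -x; x points into the bay
- bay_right (a point): home position of the -y bay, at y = -47.5 mm in the shelf's frame, on the worktop, 10 mm inside the front; the stop is 72 mm inside the front. A box pushed home has its underside centre here (within 2 mm), sticks out 48 to 50 mm, its tag end pointing to this frame's -x; x points into the bay
- tray: fixed shallow white open tray marked with red strips on its side rims and a red square on its floor, outside 160 (x) x 212 (y) x 25 mm high, walls 6 mm, floor about 6 mm thick; origin at the centre of its underside. A box fits with room for fingers, its long sides along x
- tumbler: short glass tumbler, rim diameter 68, 80 mm high, standing among the boxes; origin at the centre of its underside. Leave alone
- jar: squat amber glass jar with a yellow cap, diameter 64, 72 mm high, standing among the boxes; origin at the centre of its underside. Leave alone
- crock: white ceramic crock with a cork-rimmed lid, diameter 90, 110 mm high with its knob, standing on top of the shelf towards the rear; origin at the centre of its underside. Leave alone
- scoop: orange plastic scoop lying on the worktop, about 170 long (x) x 60 wide x 35 mm high, handle to -x; origin on the worktop near where handle and bowl meet. Leave alone
Mind the look-alikes: they are no part of the job. What is shaped like the green_box_a but blue or turquoise is not meant.

How it is judged:
By the outcome, as a careful person would: the job done as asked, in the order asked, and still so for the second after the job is handed in, with the robot touching nothing.
It also fails if it takes over 72 s, if anything falls off the work surface, if the arm or the gripper's body presses on something with over 40 N, if the wrist force passes 120 N, or if a joint passes its speed limit or range.

## Robot

A 7-joint arm with a two-finger parallel gripper is mounted at the origin on the work surface. World frame = base frame: x ahead of the robot, y to its left, z up, the work surface at z = 0. Lengths are in m, angles in rad, forces in N, time in s.
With the tool pointing down it reaches from about 0.4 to 0.85 m from the base axis. Payload 10.4 kg.
Tool frame: the origin (TCP) lies at the very end of the fingers, on their centre line; the grasp point (between the pads) lies 19 mm behind it (manip.grip_point_offset is the distance from the TCP to the grasp point, in m); z points along the fingers, y is the line along which they close (so a half turn about z gives the same grasp; the last joint's range is limited). The gripper opens to 85 mm and grips with 20 to 120 N. Pads are 22 mm wide; open, the fingers measure 114 mm over their backs; the gripper's body (76 mm by 85 mm) begins 54 mm behind the grasp point. The pads swing forward as they close: fully open they stand 13 mm farther back than shut.
Start: joints at [-1.16, 0.332, -0.065, 1.46, 0.022, 1.35, -0.088], TCP at [0.263, 0.567, 0.231] pointing down, gripper open.
Joint ranges: [-2.6, 2.6], [-0.5, 2.12], [-1.47, 1.34], [0.16, 2.42], [-1.27, 4.41], [0.06, 2.06], [-2.6, 2.6]. Speed limits (rad/s): [2.22, 2.22, 2.79, 2.79, 3.14, 3.14, 3.14].

## Interface

Orientations are given as a unit quaternion [x, y, z, w].
In Python, from workcell import manip gives the robot as it stands. The module is installed in compiled form; this text tells all that it offers.
- The arm moves only by the tool step_arm, never from a script. Its argument "moves" is a list of rows, each a list of 7 numbers: the closure, from 0 (fully open) to 1 (shut), then the shift along the world's x, y, z in mm, then the turn, a rotation vector about the world's x, y, z in rad. In form: [[grip, tx, ty, tz, ax, ay, az], ...]. A call has 1 to 10 rows; each row is the pose to reach, as a shift and turn from the pose commanded when the call began; what a row does not reach only later rows make up. A row lasts 1/10 s, in which the tool goes at most 50 mm and 8.59 degrees, less where a joint would pass 70% of its speed; a pose out of reach is approached as far as the arm can. A call with a gripper value outside its range is refused whole. The fingers move at their own pace and stop on an object; "grip_force" is the grip in N (left out, the last holds). Time passes only in rows, so rows that repeat a pose let the fingers close. It gives the time, the measured TCP pose, the force, the opening and the grip force at its end, in the units of the state.
- manip.get_obs(): the state, without advancing time (a new reading comes with each control period).
- manip.camera(name): name is "scene" or "top"; returns a dict with "image" (400x640x3 uint8, blue, green, red), "K" (3x3 intrinsics, pixels), "rvec" (rotation vector, rad) and "tvec" (3), from world to camera coordinates, as OpenCV has them. Camera axes: x right, y down, z forward; pixel columns grow to the right and rows downward; lengths in m; the calibration is good to about 2 mm. A picture is of the moment at which its call begins. There is no depth.
- manip.hand_in(): hands the job in; it is judged then, once.
The state is a dict: "clock": time; "joint_pos": joint angles; "joint_velocities": joint speeds; "tau": joint torques, N m; "position": TCP position; "ee_rot": TCP orientation; "ft_force": force on the tool from outside, world axes, zero at the start; "torque": the same for the moment, N m; "grip_width": opening from 0.0 (shut) to 1.0 (fully open); "grasp_force": force on a finger pad.
Only numpy, scipy, OpenCV 4.12 (cv2) and the standard library are available. Lean on these libraries where they do the work, as an engineer would, in place of code of your own. Each camera call takes 0.05 s, during which the arm holds its last target. There are 200 camera calls.

## Working session

There is one attempt and no reset: what is moved stays moved. The work goes in short steps, Python scripts to look and compute and a tool call to move; the robot and the scene stay as the last step left them, time stands still between calls to the robot, and variables do not carry over. Pictures are saved under pics/ and viewed, at most 10 in all, crops included, and the job is handed in when it is done.

Besides the shell and the picture viewer there is one more tool, called in YAML: its name, and indented under it one key for each argument. step_arm: Moves the arm, as the interface text tells. Its arguments: {"type":"object","properties":{"moves":{"type":"array","items":{"type":"array","items":{"type":"number"}}},"grip_force":{"type":"number"}},"required":["moves"]}

```bash
mkdir -p pics; cat > h.py <<'E'
import numpy as np, cv2
from workcell import manip
def cam(n):
    c=manip.camera(n); R,_=cv2.Rodrigues(np.array(c['rvec'],float)); return c['image'],np.array(c['K']),R,np.array(c['tvec'],float).reshape(3)
def ray(c,uv,z):
    _,K,R,t=c; o=-R.T@t; d=R.T@np.linalg.inv(K)@np.array([uv[0],uv[1],1.]); return o+d*(z-o[2])/d[2]
def proj(c,p):
    _,K,R,t=c; q=K@(R@np.array(p,float)+t); return q[:2]/q[2]
E
python3 - <<'E'
from h import *
for n in('top','scene'):
    c=cam(n); cv2.imwrite(f'pics/{n}0.png',c[0]); print(n,-c[2].T@c[3])
o=manip.get_obs();print(o['clock'],o['position'],o['ee_rot'],o['grip_width'],manip.grip_point_offset)
E
```

```text
top [ 0.31678771 -0.0103558   1.37763522]
scene [ 1.03199468 -0.37516406  0.926466  ]
0.1 [0.26257    0.56681738 0.23061942] [ 2.15201815e-01  9.76569407e-01 -6.01964329e-04 -1.00927619e-04] 0.9983539598755821 0.0187
```

View pics/top0.png

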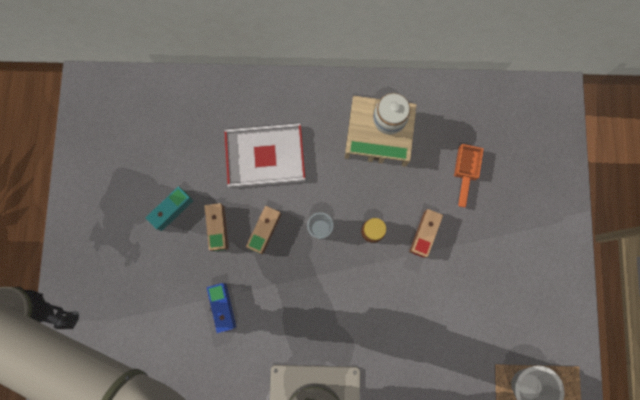

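View pics/scene0.png

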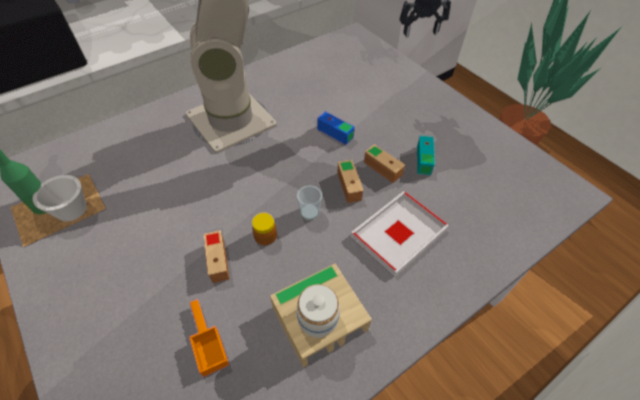

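The top view has image-up as +x. The green-tagged wooden boxes are at (215,227) and (263,230), with tags at (216,241) and (257,242). The red-tagged box is at (427,233), with its tag at (422,246). The tray is at (265,155), the shelf at (380,130), the tumbler at (320,226), the jar at (375,230) and the scoop at (467,175).
Look-alikes are turquoise (168,208) and blue (221,307), both with green tags. I choose only the wooden ones.

```bash
cat > m.py <<'E'
from h import *
def comps(m,lo):
    n,l,s,ce=cv2.connectedComponentsWithStats(m.astype(np.uint8)); return [(s[i][4],ce[i].round(1),l==i) for i in range(1,n) if s[i][4]>=lo]
def masks(c):
    h=cv2.cvtColor(c[0],cv2.COLOR_BGR2HSV).astype(int); H,S,V=h[...,0],h[...,1],h[...,2]
    return dict(green=(H>45)&(H<78)&(S>110)&(V>40),red=((H<5)|(H>174))&(S>150)&(V>60),wood=(H>5)&(H<22)&(S>60)&(S<175)&(V>90),yel=(H>20)&(H<32)&(S>150))
if __name__=='__main__':
  for n in('top','scene'):
    c=cam(n)
    for k,m in masks(c).items():
        for a,ce,mm in comps(m,40):
            if k=='wood' and n=='scene': continue
            z={'green':.05,'red':.05,'wood':.05,'yel':.072}[k]
            if k!='wood' and a>500: z=.069
            r=cv2.minAreaRect(np.argwhere(mm)[:,::-1].astype(np.float32)); b=cv2.boxPoints(r)
            print(n,k,a,ce,(ray(c,ce,z)*1000).round(0)[:2],'quad',[(ray(c,p,z)*1000).round(0)[:2].astype(int).tolist() for p in b])
  t=cam('top')[0]
  cv2.imwrite('pics/crop1.png',cv2.resize(t[85:265,140:490],None,fx=2.28,fy=2.28,interpolation=cv2.INTER_CUBIC))
E
python3 m.py
```

```text
top green 398 [378.4 149.5] [ 691. -157.] quad [[688, -84], [710, -87], [693, -229], [672, -226]]
top green 144 [177.1 197.1] [548. 378.] quad [[547, 400], [570, 380], [547, 356], [525, 375]]
top green 91 [215.6 240.3] [435. 269.] quad [[446, 282], [446, 258], [423, 257], [422, 280]]
top green 92 [256.4 242.1] [433. 162.] quad [[425, 178], [449, 169], [440, 146], [416, 155]]
top green 138 [216. 293.] [299. 260.] quad [[309, 279], [317, 250], [288, 241], [280, 270]]
top red 325 [264.6 155.9] [666. 150.] quad [[688, 177], [693, 127], [644, 122], [639, 172]]
top red 132 [422.3 245.7] [ 433. -274.] quad [[425, -254], [452, -265], [441, -293], [414, -282]]
top wood 146 [ 2.  85.9] [848. 883.] quad [[891, 894], [892, 874], [770, 859], [770, 879]]
top wood 630 [16.5 95.2] [822. 840.] quad [[731, 863], [894, 862], [889, 817], [726, 819]]
top wood 1947 [ 43.1 146.6] [678. 750.] quad [[426, 793], [896, 797], [889, 721], [419, 722]]
top wood 3051 [608.4 139.4] [ 733. -781.] quad [[890, -721], [903, -871], [520, -862], [508, -719]]
top wood 1946 [376.5 126.5] [ 755. -152.] quad [[667, -65], [844
[... 1945 characters left out ...]
6, -575], [60, -629]]
scene green 79 [426.9 157.8] [547. 377.] quad [[527, 376], [545, 401], [565, 380], [548, 356]]
scene green 79 [346.5 165.5] [433. 162.] quad [[412, 157], [431, 184], [453, 167], [434, 141]]
scene green 55 [425.4 169.3] [578. 341.] quad [[576, 323], [561, 341], [580, 359], [595, 340]]
scene green 594 [305.8 284.5] [ 684. -156.] quad [[664, -225], [681, -79], [707, -84], [689, -228]]
scene red 333 [398.8 232.1] [695. 129.] quad [[672, 102], [658, 154], [716, 158], [728, 107]]
scene red 104 [212.2 238.7] [ 433. -274.] quad [[414, -283], [425, -256], [451, -264], [440, -291]]
scene yel 366 [262.8 223. ] [ 480. -149.] quad [[458, -180], [439, -124], [501, -118], [517, -172]]
```

View pics/crop1.png

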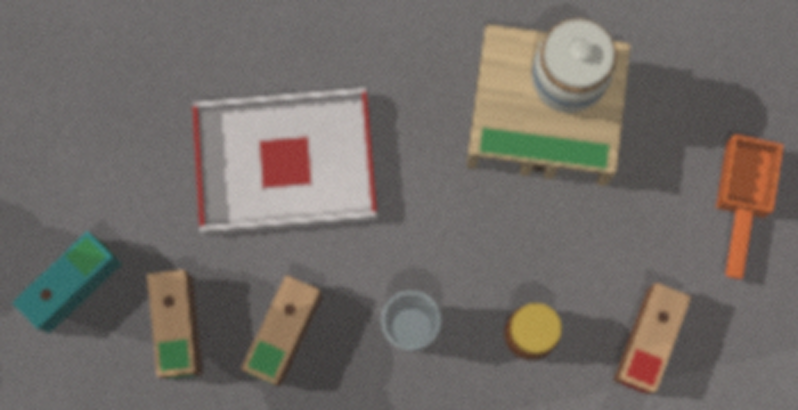

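```bash
cat > m2.py <<'E'
from m import *
T=cam('top');S=cam('scene')
C={'top':T,'scene':S}
tags=dict(A=(435,269),B=(433,162),R=(433,-274)); yaw0=dict(A=7,B=-24,R=-21)
for k,t in tags.items():
  out=[]
  for n,c in C.items():
    g=cv2.cvtColor(c[0],cv2.COLOR_BGR2GRAY).astype(float)
    best=None; a=np.radians(yaw0[k]); 
    p=np.array([t[0]+65*np.cos(a),t[1]+65*np.sin(a),50])/1000
    u=proj(c,p).round().astype(int); w=6 if n=='top' else 5
    G=g[u[1]-w:u[1]+w+1,u[0]-w:u[0]+w+1]; W=np.clip(np.median(G)-20-G,0,None)
    yy,xx=np.mgrid[-w:w+1,-w:w+1]; r=xx**2+yy**2<=w*w; W=W*r
    uv=u+[ (W*xx).sum()/W.sum(),(W*yy).sum()/W.sum()]
    d=ray(c,uv,.05)*1000; v=d[:2]-t
    out.append((n,d[:2].round(1),np.linalg.norm(v).round(1),np.degrees(np.arctan2(v[1],v[0])).round(1)))
  print(k,out)
def edgefit(m,c,z):
    p=np.argwhere(m)[:,::-1].astype(float); q=np.array([ray(c,x,z)[:2]*1000 for x in p]); ce=q.mean(0)
    w,v=np.linalg.eigh(np.cov((q-ce).T)); d=v[:,1]*np.sign(v[1,1]); return ce.round(1),np.degrees(np.arctan2(-d[0],d[1])).round(2),np.sqrt(12*w).round(0)
for n,c in C.items():
    for a,ce,mm in comps(masks(c)['green'],300):
        x=ray(c,ce,.069)*1000
        if 600<x[0]<760: print(n,'strip',edgefit(mm,c,.069))
    h=cv2.cvtColor(c[0],cv2.COLOR_BGR2HSV).astype(int); rd=((h[...,0]<6)|(h[...,0]>172))&(h[...,1]>110)&(h[...,2]>50)
    for a,ce,mm in comps(rd,25):
        x=ray(c,ce,.015)*1000
        if 560<x[0]<760 and 0<x[1]<300: print(n,'tray red',a,ce,'z6',edgefit(mm,c,.006),'z25',edgefit(mm,c,.025))
for nm,u in dict(fl=(469,157),fr=(613,172),rl=(486,27),rr=(629,43)).items():
    print(nm,(ray(T,(140+u[0]/2.28,85+u[1]/2.28),.069)*1000).round(0)[:2])
o=manip.get_obs();from scipy.spatial.transform import Rotation as Ro
print(Ro.from_quat(o['ee_rot']).as_matrix().round(3),o['position'])
E
python3 m2.py
```

```text
A [('top', array([497.2, 278. ]), np.float64(62.9), np.float64(8.2)), ('scene', array([496.8, 278.2]), np.float64(62.4), np.float64(8.5))]
B [('top', array([490.3, 137.3]), np.float64(62.4), np.float64(-23.3)), ('scene', array([490.1, 137.4]), np.float64(62.2), np.float64(-23.4))]
R [('top', array([ 492.1, -295.6]), np.float64(62.9), np.float64(-20.1)), ('scene', array([ 491.9, -295.2]), np.float64(62.6), np.float64(-19.8))]
top strip (array([ 685.3, -156.1]), np.float64(-6.72), array([ 21., 140.]))
top tray red 66 [301.7 150. ] z6 (array([696.9,  52.1]), np.float64(-83.46), array([  4., 152.])) z25 (array([691.6,  51.2]), np.float64(-83.46), array([  4., 150.]))
top tray red 92 [226.6 156.9] z6 (array([672.2, 260.9]), np.float64(-83.79), array([  5., 143.])) z25 (array([667.3, 257.1]), np.float64(-83.79), array([  5., 141.]))
top tray red 387 [264.7 155.8] z6 (array([677.8, 154.7]), np.float64(72.88), array([56., 56.])) z25 (array([672.8, 152.4]), np.float64(72.88), array([55., 55.]))
scene strip (array([ 684.3, -155.4]), np.float64(-6.18), array([ 25., 152.]))
scene tray red 104 [425.6 208.4] z6 (array([661.7, 271.3]), np.float64(-83.85), array([  7., 149.])) z25 (array([669.4, 257.9]), np.float64(-83.85), array([  7., 145.]))
scene tray red 361 [398.9 232.1] z6 (array([677.7, 155.1]), np.float64(-62.65), array([56., 57.])) z25 (array([685. , 144.1]), np.float64(-62.65), array([55., 55.]))
scene tray red 94 [373.9 250.9] z6 (array([682.7,  60.9]), np.float64(-83.77), array([  5., 151.])) z25 (array([689.9,  51.9]), np.float64(-83.77), array([  5., 148.]))
fl [671. -68.]
fr [ 657. -236.]
rl [831. -86.]
rr [ 815. -256.]
[[-0.907  0.42  -0.   ]
 [ 0.42   0.907 -0.   ]
 [ 0.    -0.    -1.   ]] [0.26262936 0.56708558 0.2311842 ]
```

Both views agree to about 1 mm:

| Item | Position (mm) | Yaw |
|---|---|---|
| Green box A, tag | (435, 269) | 8.3° |
| Green box B, tag | (433, 162) | −23.3° |
| Red box, tag | (433, −274) | −20° |
| Shelf | (674, −154) | −6.5° |
| Tray | (680, 154.5) | +6.3° |

I'll start with green A.

step_arm:
  moves:
    - [0,176,-297,-81,0,0,0.579]
    - [0,176,-297,-81,0,0,0.579]
    - [0,176,-297,-81,0,0,0.579]
    - [0,176,-297,-81,0,0,0.579]
    - [0,176,-297,-81,0,0,0.579]
    - [0,176,-297,-81,0,0,0.579]
    - [0,176,-297,-81,0,0,0.579]
    - [0,176,-297,-81,0,0,0.579]
    - [0,176,-297,-81,0,0,0.579]
    - [0,176,-297,-81,0,0,0.579]
  grip_force: 60

```text
clock: 1.35
position: [0.4382, 0.2715, 0.1506]
ee_rot: [-0.073, 0.997, 0.0, 0.0]
ft_force: [-0.0, 0.5, 0.9]
grip_width: 0.995
grasp_force: 0.0
```

step_arm:
  moves:
    - [0,0,0,-40,0,0,0]
    - [0,0,0,-80,0,0,0]
    - [0,0,0,-115,0,0,0]
    - [0,0,0,-138,0,0,0]
    - [0,0,0,-138,0,0,0]
    - [0.6,0,0,-138,0,0,0]
    - [1,0,0,-138,0,0,0]
    - [1,0,0,-138,0,0,0]
    - [1,0,0,-138,0,0,0]
    - [1,0,0,-138,0,0,0]

```text
clock: 2.35
position: [0.4397, 0.2712, 0.0141]
ee_rot: [-0.073, 0.997, 0.001, 0.001]
ft_force: [-1.4, 0.1, 7.1]
grip_width: 0.507
grasp_force: 62.0
```

step_arm:
  moves:
    - [1,0,0,20,0,0,0]
    - [1,0,0,60,0,0,0]
    - [1,0,0,100,0,0,0]
    - [1,9,-35,120,0,0,-0.02]
    - [1,19,-78,120,0,0,-0.05]
    - [1,30,-123,120,0,0,-0.08]
    - [1,41,-168,120,0,0,-0.11]
    - [1,52,-213,120,0,0,-0.14]
    - [1,63,-258,120,0,0,-0.17]
    - [1,74,-303,120,0,0,-0.2]
  grip_force: 70

```text
clock: 3.35
position: [0.5129, -0.0346, 0.1332]
ee_rot: [0.028, 1.0, 0.0, 0.001]
ft_force: [1.0, -0.3, -2.6]
grip_width: 0.506
grasp_force: 71.4
```

step_arm:
  moves:
    - [1,10,-42,0,0,0,-0.02]
    - [1,20,-85,0,0,0,-0.04]
    - [1,30,-125,0,0,0,-0.058]
    - [1,37,-155,-20,0,0,-0.058]
    - [1,37,-155,-55,0,0,-0.058]
    - [1,37,-155,-85,0,0,-0.058]
    - [1,37,-155,-85,0,0,-0.058]
    - [1,37,-155,-85,0,0,-0.058]

```text
clock: 4.15
position: [0.5499, -0.1878, 0.0483]
ee_rot: [0.056, 0.998, 0.0, 0.0]
ft_force: [0.5, 0.5, -1.0]
grip_width: 0.509
grasp_force: 71.5
```

```bash
python3 - <<'E'
from h import *
t=cam('top'); s=cam('scene')
a=cv2.resize(t[0][90:270,330:490],None,fx=2.5,fy=2.5,interpolation=cv2.INTER_CUBIC)
b=cv2.resize(s[0][170:350,190:350],None,fx=2.5,fy=2.5,interpolation=cv2.INTER_CUBIC)
cv2.imwrite('pics/p4.png',np.hstack([a,b]))
E
```

```text
(no output)
```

View pics/p4.png

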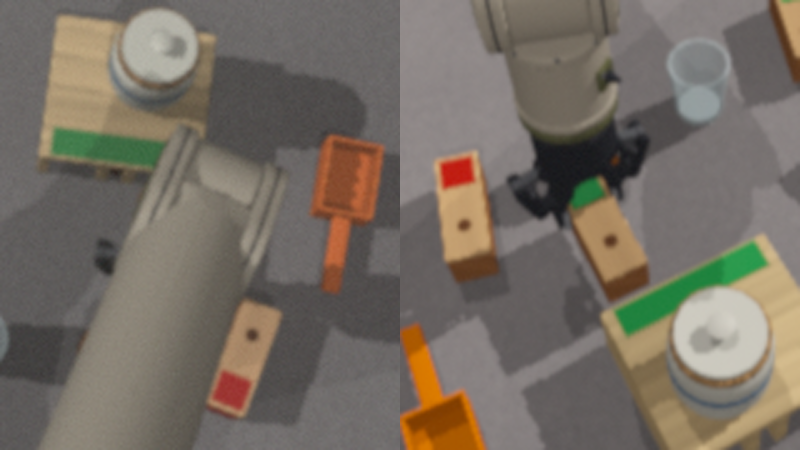

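The box hangs level and parallel in front of the right bay, with its dot near (274,266) in the scene image. Next I lower it and measure the dot's offset from the bay axis.

step_arm:
  moves:
    - [1,0,0,-15,0,0,0]
    - [1,0,0,-28,0,0,0]
    - [1,0,0,-34,0,0,0]
    - [1,0,0,-34,0,0,0]
    - [1,0,0,-34,0,0,0]

```text
clock: 4.75
position: [0.5494, -0.1876, 0.0139]
ee_rot: [0.056, 0.998, 0.001, -0.0]
ft_force: [-8.1, 2.7, 15.2]
grip_width: 0.507
grasp_force: 74.3
```

```bash
cat > dot.py <<'E'
from h import *
import sys
# args: predicted dot xy (mm) ; prints measured dot at z=.05 in scene view and shelf-frame coords
p=np.array([float(sys.argv[1]),float(sys.argv[2]),50])/1000
c=cam('scene'); g=cv2.cvtColor(c[0],cv2.COLOR_BGR2GRAY).astype(float); u=proj(c,p).round().astype(int); w=6
for _ in range(3):
    G=g[u[1]-w:u[1]+w+1,u[0]-w:u[0]+w+1]; yy,xx=np.mgrid[-w:w+1,-w:w+1]
    W=np.clip(np.median(G)-20-G,0,None)*(xx**2+yy**2<=w*w); uv=u+np.array([(W*xx).sum(),(W*yy).sum()])/W.sum(); u=uv.round().astype(int)
d=ray(c,uv,.05)[:2]*1000; a=np.radians(-6.5); X=np.array([np.cos(a),np.sin(a)]);Y=np.array([-X[1],X[0]]); o=np.array([674,-154.3])
print('px',uv.round(1),'dot',d.round(1),'pred',p[:2]*1000,'shelf',(d-o)@X,(d-o)@Y)
E
python3 dot.py 608 -194; python3 -c "
from h import *;o=manip.get_obs();print(o['position'],o['ft_force'])"
```

```text
px [274.8 272.3] dot [ 606.8 -193.9] pred [ 608. -194.] shelf -62.318602497824706 -46.938656691032556
[ 0.5494457  -0.18760518  0.01393247] [-6.59693733  2.80449337 14.70797462]
```

step_arm:
  moves:
    - [1,8,-0.9,1,0,0,0]
    - [1,16,-1.8,1,0,0,0]
    - [1,24,-2.7,1,0,0,0]
    - [1,32,-3.6,1,0,0,0]
    - [1,41,-4.7,1,0,0,0]
    - [1,50,-5.7,1,0,0,0]
    - [1,59,-6.7,1,0,0,0]
    - [1,67,-7.6,1,0,0,0]
    - [1,75,-8.5,1,0,0,0]
    - [1,80,-9.1,1,0,0,0]

```text
clock: 5.8
position: [0.6305, -0.1969, 0.0142]
ee_rot: [0.056, 0.998, 0.0, 0.0]
ft_force: [0.1, 0.7, -1.8]
grip_width: 0.505
grasp_force: 72.5
```

step_arm:
  moves:
    - [1,2,-0.2,0,0,0,0]
    - [1,4,-0.5,0,0,0,0]
    - [1,5,-0.6,0,0,0,0]
    - [1,6,-0.7,0,0,0,0]
    - [1,6,-0.7,0,0,0,0]

```text
clock: 6.3
position: [0.6357, -0.1976, 0.0144]
ee_rot: [0.056, 0.998, 0.0, 0.0]
ft_force: [0.2, 0.1, -1.6]
grip_width: 0.507
grasp_force: 72.5
```

step_arm:
  moves:
    - [1,1,-0.1,0,0,0,0]
    - [1,2,-0.2,0,0,0,0]
    - [1,2,-0.2,0,0,0,0]
    - [1,3,-0.3,0,0,0,0]
    - [1,3,-0.3,0,0,0,0]

```text
clock: 6.8
position: [0.6388, -0.1979, 0.0143]
ee_rot: [0.056, 0.998, 0.0, 0.0]
ft_force: [-0.5, -0.4, -2.2]
grip_width: 0.504
grasp_force: 72.5
```

step_arm:
  moves:
    - [1,1,-0.1,0,0,0,0]
    - [1,2,-0.2,0,0,0,0]
    - [1,2,-0.2,0,0,0,0]
    - [1,3,-0.3,0,0,0,0]
    - [1,3,-0.3,0,0,0,0]

```text
clock: 7.3
position: [0.641, -0.1982, 0.0141]
ee_rot: [0.056, 0.998, 0.0, -0.001]
ft_force: [-4.8, 0.1, -0.3]
grip_width: 0.506
grasp_force: 72.6
```

step_arm:
  moves:
    - [1,1,-0.1,0,0,0,0]
    - [1,1.5,-0.2,0,0,0,0]
    - [1,1.5,-0.2,0,0,0,0]
    - [1,1.5,-0.2,0,0,0,0]

```text
clock: 7.7
position: [0.6409, -0.1983, 0.014]
ee_rot: [0.056, 0.998, 0.001, -0.002]
ft_force: [-13.3, 2.5, 6.8]
grip_width: 0.508
grasp_force: 73.3
```

step_arm:
  moves:
    - [1,-2,0.2,0,0,0,0]
    - [0,-2,0.2,0,0,0,0]
    - [0,-2,0.2,0,0,0,0]
    - [0,-2,0.2,0,0,0,0]
    - [0,-2,0.2,0,0,0,0]
    - [0,-2,0.2,15,0,0,0]
    - [0,-2,0.2,45,0,0,0]
    - [0,-4,2,80,0,0,0]
    - [0,-10,10,115,0,0,0]
    - [0,-35,50,130,0,0,-0.04]

```text
clock: 8.7
position: [0.61, -0.1533, 0.1493]
ee_rot: [0.079, 0.997, -0.002, 0.003]
ft_force: [0.8, 1.3, 1.6]
grip_width: 0.999
grasp_force: 0.0
```

step_arm:
  moves:
    - [0,-22,40,0,0,0,-0.03]
    - [0,-45,80,0,0,0,-0.06]
    - [0,-67,120,0,0,0,-0.09]
    - [0,-90,160,0,0,0,-0.13]
    - [0,-112,200,0,0,0,-0.17]
    - [0,-135,240,0,0,0,-0.21]
    - [0,-157,280,0,0,0,-0.255]
    - [0,-171.8,309,-5,0,0,-0.255]
    - [0,-171.8,309,-30,0,0,-0.255]
    - [0,-171.8,309,-30,0,0,-0.255]

```text
clock: 9.7
position: [0.4349, 0.1606, 0.1133]
ee_rot: [0.202, 0.979, -0.001, -0.001]
ft_force: [-0.3, -0.9, 0.3]
grip_width: 1.002
grasp_force: 0.0
```

```bash
python3 dot.py 666 -201 ; python3 - <<'E'
from h import *
t=cam('top'); s=cam('scene')
a=cv2.resize(t[0][90:270,240:430],None,fx=2.1,fy=2.1,interpolation=cv2.INTER_CUBIC)
b=cv2.resize(s[0][130:310,240:430],None,fx=2.1,fy=2.1,interpolation=cv2.INTER_CUBIC)
cv2.imwrite('pics/p5.png',np.hstack([a,b]))
from m import masks,comps
for n,c in(('t',t),('s',s)):
  for a,ce,m in comps(masks(c)['green'],20):
    x=ray(c,ce,.05)*1000
    if 380<x[0]<670 and -300<x[1]<330: print(n,a,ce,x.round(1)[:2])
E
```

```text
t 83 [393.2 169.7] [ 635.7 -197.2]
s 76 [346.4 165.5] [432.5 161.9]
s 153 [280.1 282. ] [ 635.8 -197.2]dot.py:8: RuntimeWarning: invalid value encountered in divide
  W=np.clip(np.median(G)-20-G,0,None)*(xx**2+yy**2<=w*w); uv=u+np.array([(W*xx).sum(),(W*yy).sum()])/W.sum(); u=uv.round().astype(int)
dot.py:8: RuntimeWarning: invalid value encountered in cast
  W=np.clip(np.median(G)-20-G,0,None)*(xx**2+yy**2<=w*w); uv=u+np.array([(W*xx).sum(),(W*yy).sum()])/W.sum(); u=uv.round().astype(int)
dot.py:7: RuntimeWarning: overflow encountered in scalar subtract
  G=g[u[1]-w:u[1]+w+1,u[0]-w:u[0]+w+1]; yy,xx=np.mgrid[-w:w+1,-w:w+1]
  return _methods._mean(a, axis=axis, dtype=dtype,
  ret = ret.dtype.type(ret / rcount)
Traceback (most recent call last):
  File "dot.py", line 8, in <module>
    W=np.clip(np.median(G)-20-G,0,None)*(xx**2+yy**2<=w*w); uv=u+np.array([(W*xx).sum(),(W*yy).sum()])/W.sum(); u=uv.round().astype(int)
      ~~~~~~~~~~~~~~~~~~~~~~~~~~~~~~~~~^^~~~~~~~~~~~~~~~~~
ValueError: operands could not be broadcast together with shapes (0,0) (13,13)
```

View pics/p5.png

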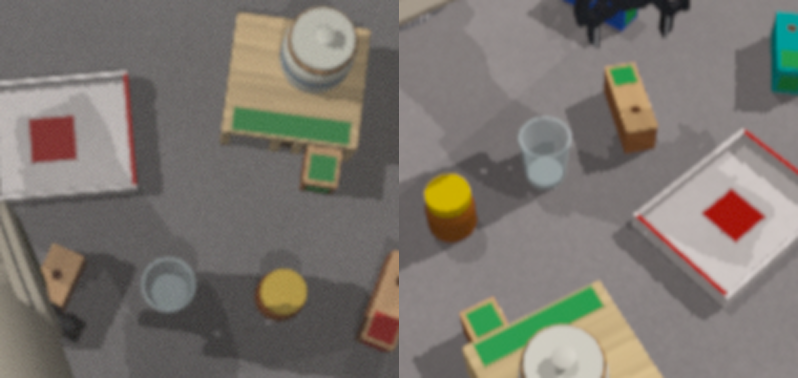

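Box A sits in the right bay, tag outside at top-view pixel (393,170). Both views put the tag at (636,−197), and the push met the stop. Gripper is over B, whose tag is unmoved at (433,162).

step_arm:
  moves:
    - [0,0,0,-30,0,0,0]
    - [0,0,0,-65,0,0,0]
    - [0,0,0,-92,0,0,0]
    - [0,0,0,-101,0,0,0]
    - [0,0,0,-101,0,0,0]
    - [0.6,0,0,-101,0,0,0]
    - [1,0,0,-101,0,0,0]
    - [1,0,0,-101,0,0,0]
    - [1,0,0,-101,0,0,0]
    - [1,0,0,-101,0,0,0]

```text
clock: 10.85
position: [0.4373, 0.161, 0.0147]
ee_rot: [0.203, 0.979, 0.001, 0.001]
ft_force: [-1.3, -0.6, 8.6]
grip_width: 0.509
grasp_force: 71.3
```

step_arm:
  moves:
    - [1,0,0,20,0,0,0]
    - [1,0,0,60,0,0,0]
    - [1,0,0,100,0,0,0]
    - [1,15,-30,120,0,0,0.04]
    - [1,36,-73,120,0,0,0.09]
    - [1,57,-116,120,0,0,0.14]
    - [1,78,-159,120,0,0,0.19]
    - [1,99,-202,120,0,0,0.24]
    - [1,117,-240,120,0,0,0.28]
    - [1,124,-254,115,0,0,0.293]

```text
clock: 11.85
position: [0.5615, -0.0985, 0.1294]
ee_rot: [0.059, 0.998, -0.001, 0.001]
ft_force: [-0.5, 0.9, -1.4]
grip_width: 0.506
grasp_force: 71.5
```

step_arm:
  moves:
    - [1,0,0,-30,0,0,0]
    - [1,0,0,-65,0,0,0]
    - [1,0,0,-95,0,0,0]
    - [1,0,0,-110,0,0,0]
    - [1,0,0,-113,0,0,0]
    - [1,0,0,-113,0,0,0]
    - [1,0,0,-113,0,0,0]

```text
clock: 12.55
position: [0.5611, -0.0935, 0.0163]
ee_rot: [0.057, 0.998, 0.0, 0.001]
ft_force: [0.5, 0.1, -1.3]
grip_width: 0.507
grasp_force: 71.6
```

```bash
python3 dot.py 618 -100; python3 -c "
from m import *
c=cam('scene')
for a,ce,m in comps(masks(c)['green'],20): print(a,ce,(ray(c,ce,.05)*1000).round(1)[:2])"
```

```text
px [309.8 255.9] dot [618.7 -99.1] pred [ 618. -100.] shelf -61.197613449997505 48.568304688413846
2880 [562.8  56.8] [ 469.1 1166.8]
416 [526.9  62.9] [ 415.6 1023.4]
50 [345.1 126.8] [299.2 260.8]
922 [ 18.4 177.1] [ -75.  -630.9]
76 [427.  157.8] [547.3 377.4]
54 [425.5 169.4] [578.1 340.8]
28 [ 35.5 209.5] [  74.3 -618.8]
81 [299.7 238. ] [560.7 -90.1]
613 [305.9 284.3] [ 676.3 -150.5]
153 [280.2 282. ] [ 635.9 -197. ]
```

step_arm:
  moves:
    - [1,8,-1.9,-1,0,0,0]
    - [1,16,-2.8,-1,0,0,0]
    - [1,24,-3.7,-1,0,0,0]
    - [1,32,-4.6,-1,0,0,0]
    - [1,41,-5.6,-1,0,0,0]
    - [1,50,-6.6,-1,0,0,0]
    - [1,59,-7.6,-1,0,0,0]
    - [1,67,-8.5,-1,0,0,0]
    - [1,75,-9.4,-1,0,0,0]
    - [1,82,-10.2,-1,0,0,0]

```text
clock: 13.65
position: [0.6433, -0.1039, 0.0147]
ee_rot: [0.057, 0.998, -0.0, -0.0]
ft_force: [-4.7, 0.4, 7.3]
grip_width: 0.505
grasp_force: 72.6
```

step_arm:
  moves:
    - [1,2,-0.2,0,0,0,0]
    - [1,4,-0.5,0,0,0,0]
    - [1,5,-0.6,0,0,0,0]
    - [1,6,-0.7,0,0,0,0]
    - [1,7,-0.8,0,0,0,0]
    - [1,8,-0.9,0,0,0,0]
    - [1,9,-1,0,0,0,0]
    - [1,9,-1,0,0,0,0]

```text
clock: 14.45
position: [0.6508, -0.1048, 0.0147]
ee_rot: [0.057, 0.998, 0.0, -0.001]
ft_force: [-10.4, 1.0, 11.1]
grip_width: 0.51
grasp_force: 73.2
```

step_arm:
  moves:
    - [1,1,-0.1,0.5,0,0,0]
    - [1,2,-0.2,0.5,0,0,0]
    - [1,2.5,-0.3,0.5,0,0,0]
    - [1,2.5,-0.3,0.5,0,0,0]

```text
clock: 14.85
position: [0.6507, -0.1049, 0.0147]
ee_rot: [0.058, 0.998, 0.001, -0.004]
ft_force: [-23.3, 3.8, 18.4]
grip_width: 0.503
grasp_force: 74.2
```

step_arm:
  moves:
    - [1,-3.5,0.4,0,0,0,0]
    - [0,-3.5,0.4,0,0,0,0]
    - [0,-3.5,0.4,0,0,0,0]
    - [0,-3.5,0.4,0,0,0,0]
    - [0,-3.5,0.4,0,0,0,0]
    - [0,-3.5,0.4,15,0,0,0]
    - [0,-3.5,0.4,45,0,0,0]
    - [0,-6,0,80,0,0,0]
    - [0,-15,-8,115,0,0,0]
    - [0,-45,-30,130,0,0,-0.04]

```text
clock: 15.85
position: [0.612, -0.133, 0.1494]
ee_rot: [0.075, 0.997, 0.0, 0.003]
ft_force: [-0.4, -0.4, 0.2]
grip_width: 0.999
grasp_force: 0.0
```

step_arm:
  moves:
    - [0,-33,-27,0,0,0,-0.03]
    - [0,-68,-55,0,0,0,-0.07]
    - [0,-103,-83,0,0,0,-0.11]
    - [0,-138,-112,0,0,0,-0.15]
    - [0,-172.4,-140.3,0,0,0,-0.196]
    - [0,-172.4,-140.3,-15,0,0,-0.196]
    - [0,-172.4,-140.3,-30,0,0,-0.196]
    - [0,-172.4,-140.3,-30,0,0,-0.196]

```text
clock: 16.65
position: [0.4356, -0.2751, 0.1144]
ee_rot: [0.175, 0.985, 0.0, -0.001]
ft_force: [-0.5, -0.4, -1.0]
grip_width: 1.0
grasp_force: 0.0
```

```bash
python3 - <<'E'
from h import *
from m import masks,comps
for n in('top','scene'):
  c=cam(n)
  for k in('green','red'):
   for a,ce,m in comps(masks(c)[k],20):
    x=ray(c,ce,.05)*1000
    if 380<x[0]<700 and -330<x[1]<0: print(n,k,a,ce,x.round(1)[:2])
E
```

```text
top green 401 [378.6 149.5] [ 690.8 -157.7]
top green 84 [358.4 165.3] [ 645.7 -103.6]
top green 89 [393.  169.4] [ 636.5 -196.7]
top red 45 [418.9 246.1] [ 431.9 -264.6]
scene green 136 [314.7 264.7] [ 645.8 -103.3]
scene green 598 [305.6 284.5] [ 676.3 -151.4]
scene green 155 [280.1 281.9] [ 635.6 -197. ]
scene red 103 [212.3 238.7] [ 432.9 -273.5]
```

step_arm:
  moves:
    - [0,0,0,-30,0,0,0]
    - [0,0,0,-65,0,0,0]
    - [0,0,0,-92,0,0,0]
    - [0,0,0,-101,0,0,0]
    - [0,0,0,-101,0,0,0]
    - [0.6,0,0,-101,0,0,0]
    - [1,0,0,-101,0,0,0]
    - [1,0,0,-101,0,0,0]
    - [1,0,0,-101,0,0,0]
    - [1,0,0,-101,0,0,0]

```text
clock: 17.75
position: [0.4375, -0.2757, 0.0153]
ee_rot: [0.175, 0.985, 0.0, 0.001]
ft_force: [-1.6, 1.3, 8.9]
grip_width: 0.505
grasp_force: 71.5
```

step_arm:
  moves:
    - [1,0,0,20,0,0,0]
    - [1,0,0,60,0,0,0]
    - [1,0,0,100,0,0,0]
    - [1,10,25,125,0,0,0.02]
    - [1,28,66,125,0,0,0.06]
    - [1,47,107,125,0,0,0.1]
    - [1,67,148,125,0,0,0.15]
    - [1,87,189,125,0,0,0.2]
    - [1,107,230,125,0,0,0.25]
    - [1,127,271,125,0,0,0.3]

```text
clock: 18.75
position: [0.5639, -0.0025, 0.1393]
ee_rot: [0.024, 1.0, 0.0, 0.0]
ft_force: [0.6, -1.1, -3.0]
grip_width: 0.503
grasp_force: 72.0
```

step_arm:
  moves:
    - [1,20,40,0,0,0,0.04]
    - [1,40,80,0,0,0,0.08]
    - [1,62,120,0,0,0,0.12]
    - [1,82,155,-15,0,0,0.159]
    - [1,82,155,-45,0,0,0.159]
    - [1,82,155,-75,0,0,0.159]
    - [1,82,155,-95,0,0,0.159]
    - [1,82,155,-105,0,0,0.159]
    - [1,82,155,-112,0,0,0.159]
    - [1,82,155,-112,0,0,0.159]

```text
clock: 19.75
position: [0.6454, 0.1507, 0.0268]
ee_rot: [-0.054, 0.999, -0.0, -0.0]
ft_force: [0.5, 0.6, -1.6]
grip_width: 0.504
grasp_force: 71.7
```

```bash
python3 - <<'E'
from h import *
s=cam('scene')
cv2.imwrite('pics/p6.png',cv2.resize(s[0][150:310,300:480],None,fx=3,fy=3,interpolation=cv2.INTER_CUBIC))
E
```

```text
(no output)
```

View pics/p6.png

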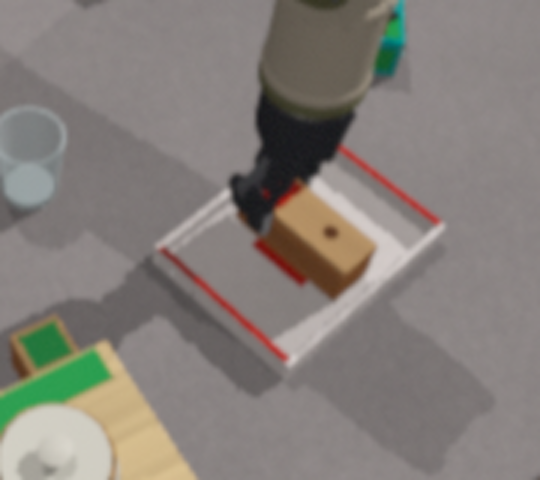

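The red box hangs parallel to the tray rims, centred over the red square (crop pixel 320,235). It's about 5 mm above the floor.

step_arm:
  moves:
    - [1,0,0,-2,0,0,0]
    - [1,0,0,-4,0,0,0]
    - [1,0,0,-5,0,0,0]
    - [1,0,0,-5.5,0,0,0]
    - [1,0,0,-5.5,0,0,0]

```text
clock: 20.3
position: [0.6456, 0.1508, 0.0215]
ee_rot: [-0.054, 0.999, 0.0, 0.0]
ft_force: [-0.5, 0.5, -1.1]
grip_width: 0.504
grasp_force: 72.0
```

step_arm:
  moves:
    - [1,0,0,-0.5,0,0,0]
    - [1,0,0,-1,0,0,0]
    - [1,0,0,-1,0,0,0]

```text
clock: 20.6
position: [0.6457, 0.1508, 0.0214]
ee_rot: [-0.054, 0.999, 0.0, 0.0]
ft_force: [-5.6, -1.2, 7.6]
grip_width: 0.506
grasp_force: 73.0
```

Contact with the floor. I release, rise and move clear.

step_arm:
  moves:
    - [0,0,0,0,0,0,0]
    - [0,0,0,0,0,0,0]
    - [0,0,0,0,0,0,0]
    - [0,0,0,0,0,0,0]
    - [0,0,0,20,0,0,0]
    - [0,0,0,60,0,0,0]
    - [0,0,0,100,0,0,0]
    - [0,-20,10,140,0,0,0]
    - [0,-60,30,170,0,0,0]
    - [0,-100,60,190,0,0,0]

```text
clock: 21.6
position: [0.5513, 0.2056, 0.2098]
ee_rot: [-0.052, 0.999, 0.0, 0.001]
ft_force: [0.5, 1.7, 0.4]
grip_width: 1.003
grasp_force: 0.0
```

step_arm:
  moves:
    - [0,-30,40,0,0,0,0]
    - [0,-60,80,0,0,0,0]
    - [0,-90,120,0,0,0,0]
    - [0,-120,160,0,0,0,0]
    - [0,-150,200,0,0,0,0]
    - [0,-180,240,0,0,0,0]
    - [0,-200,270,0,0,0,0]
    - [0,-200,270,0,0,0,0]
    - [0,-200,270,0,0,0,0]

```text
clock: 22.5
position: [0.3508, 0.4769, 0.2072]
ee_rot: [-0.055, 0.998, -0.0, -0.0]
ft_force: [0.3, -0.5, 0.3]
grip_width: 1.001
grasp_force: 0.0
```

```bash
python3 - <<'E'
from h import *
from m import masks,comps
for n in('top','scene'):
  c=cam(n)
  for k,z in(('green',.05),('red',.056),('yel',.072)):
   for a,ce,m in comps(masks(c)[k],20):
    x=ray(c,ce,z)*1000
    if 380<x[0]<720 and -330<x[1]<300: print(n,k,a,ce,x.round(1)[:2])
  if n=='top': t=c[0]
  else: s=c[0]
cv2.imwrite('pics/p7.png',np.hstack([cv2.resize(t[85:265,200:490],(400,248)),cv2.resize(s[120:380,180:470],(400,359))[:248]])) 
cv2.imwrite('pics/p7.png',cv2.resize(t[85:265,140:490],None,fx=2.28,fy=2.28,interpolation=cv2.INTER_CUBIC))
E
```

```text
top green 394 [378.4 149.5] [ 690.8 -157.2]
top green 85 [358.4 165.1] [ 646.2 -103.6]
top green 88 [393.2 169.5] [ 636.2 -197.2]
top red 117 [263.8 164.2] [641.4 150.2]
scene green 138 [314.8 264.7] [ 645.9 -103.1]
scene green 594 [305.5 284.6] [ 676.4 -151.7]
scene green 153 [280.  281.9] [ 635.4 -197.2]
scene red 92 [391.6 213.2] [641.3 151. ]
scene red 25 [392.7 237.2] [699.4 102.7]
scene yel 367 [262.8 223. ] [ 480.1 -149.1]
```

View pics/p7.png

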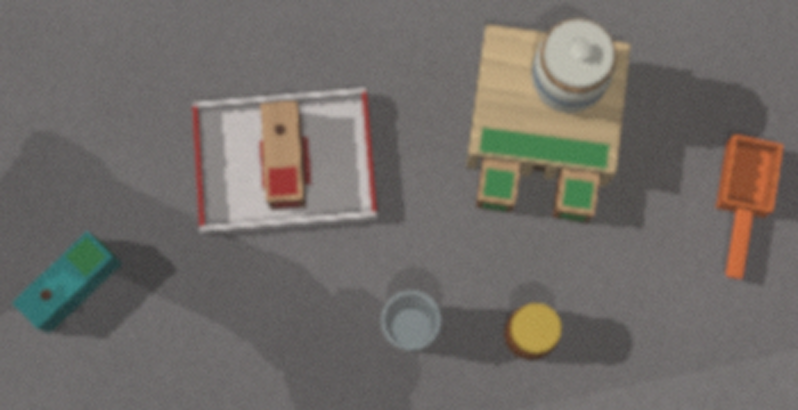

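The red box lies flat on the tray floor at crop pixel (283,155). Both green boxes are home with their tags out at (499,183) and (578,194). The tumbler (410,320), jar (534,330), crock and scoop haven't moved.

```bash
python3 -c "
from workcell import manip;print(manip.hand_in())"
```

```text
the job is handed in; nothing more can be done
None
```

The job is handed in at about 22.6 s of the 72 s: both green-tagged boxes are pushed against the stops in their own bays with tags out, the red-tagged box lies flat and right side up in the tray, and the tumbler, jar, crock and scoop are where they were.

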